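# Put the slide box away in its dust-proof case

### The job

The white box of microscope slides has been left standing on its edge in front of its open storage case. Using only pushes of the fingertips, never picking the box up, tip it over so that it lies flat with its lid up, push it fully home into the case, and flip the case's cover shut. Leave the other things on the bench where they are.

Things in the scene. Friction and masses are not known exactly. Their poses are not given: they have to be found in the camera images.
- slide_box_center (a point): Centre of the white card slide box (dark blue panels on the lid), 90 x 114 x 33 mm along its x, y, z; loose, about 0.16 kg. Its z axis points out of the lid. It starts standing on a long edge (90 mm high, 33 thick, 114 wide), lid away from the case, up to 0.25 rad out of line with it. Pushed near the top of the lid side it tips towards the case after some 30 mm and drops flat, lid up.
- slide_case: Grey storage case, fixed. Origin on the bench surface, z up, x axis from the open mouth towards the back wall. Inside 126 mm wide (y = -63 to +63 mm); side walls 5 mm thick, 42 mm high. There is no floor step: the box slides in along the bench. With the box fully home its centre is at x = +3 mm and its near side at x = -42 mm.
- case_mouth (a point): Middle of the case's mouth at bench level, x = -48 mm in the case, same axes. Here the side walls begin; from here two lead-in lips, 20 mm high, flare outwards to 32 mm in front of the mouth, where they are 150 mm apart.
- case_back (a point): Middle of the inner face of the case's back wall at bench level, x = +48 mm in the case, same axes; the wall is 5 mm thick and 42 mm high. The box's far side must come up to it.
- cover (a joint): Hinge angle of the case's slate-blue cover, rad: 0 shut (level), 1.57 upright, 2.0 fully back. The hinge lies along the case's y axis at x = +56 mm, 45 mm above the bench. It starts leaning back past upright and stays there by its weight; once pushed forward from behind to below about 1.3 rad it sinks shut by itself in one or two seconds. It shuts only over a box that is home and flat.
- cover_edge (a point): Middle of the cover's free edge, 110 mm from the hinge. The cover is 138 mm wide and 4 mm thick; a 23 mm lip along this edge points towards the mouth side when the cover is open and hangs down just in front of the mouth (inner face at x = -50 mm in the case) when it is shut.
- petri_a: Bystander: round petri dish, 64 mm wide, 14 mm high; origin at the centre of its underside. Not to be disturbed.
- petri_b: Bystander: round petri dish, 64 mm wide, 14 mm high; origin at the centre of its underside. Not to be disturbed.
- dropper: Bystander: square dropper bottle with black bulb, 30 x 30 mm, 80 mm high; origin at the centre of its underside. Not to be disturbed.
- marker: Bystander: red and white marker pen lying down, 135 mm long along its y, 17 mm thick; origin at its underside. Not to be disturbed.
- forceps: Bystander: steel forceps lying down, 120 mm long along its y, 9 mm high; origin at its underside. Not to be disturbed.

How it is judged:
On the way:
1. the slide box lies flat on the bench, lid up (angle between slide_box_center's own z axis and vertical below 0.1 rad and height (world z) of slide_box_center below 0.022 m), for 0.2 s.
At the end, for the whole second after the job is handed in: The slide box lies flat, lid up, inside the case with its far side within 7 mm of the back wall, and the cover is shut (within 0.05 rad) (angle between slide_box_center's own z axis and vertical below 0.08 rad and height (world z) of slide_box_center below 0.021 m and x of slide_box_center in the frame of slide_case between -0.004 and 0.008 m and y of slide_box_center in the frame of slide_case between -0.008 and 0.008 m and value of joint cover below 0.05 rad); the robot touches nothing.
It fails at once if the slide box is lifted off the bench (height (world z) of slide_box_center above 0.058 m or (height (world z) of slide_box_center above 0.034 m and angle between slide_box_center's own z axis and vertical below 0.15 rad)).
It fails at once if the slide box is turned lid down (angle between slide_box_center's own z axis and vertical above 2.3 rad).
It fails at once if another thing on the bench is disturbed (distance of any of petri_a, petri_b, dropper, marker, forceps from where it was at the start of the episode above 0.025 m).
It also fails if it takes over 69 s, if anything falls off the work surface, if the arm or the gripper's body presses on something with over 40 N, if the wrist force passes 120 N, or if a joint passes its speed limit or range.

### The arm

A 6-joint arm with a two-finger parallel gripper is mounted at the origin on a cart in front of the work surface, level with it; the furniture and walls round the work are solid. World frame = base frame: x ahead of the robot, y to its left, z up, the work surface at z = 0. Lengths are in m, angles in rad, forces in N, time in s.
With the tool pointing down it reaches from about 0.275 to 1 m from the base axis. Payload 8.4 kg.
Tool frame: the origin (TCP) lies midway between the tips of the shut fingers; the grasp point (between the pads) lies manip.grip_point_offset behind it (manip.grip_point_offset is the distance from the TCP to the grasp point, in m); z points along the fingers, x is the direction in which the jaws open and shut, and the axes are right-handed (so a half turn about z gives the same grasp; the last joint's range is limited). The gripper opens to 85 mm and grips with 20 to 120 N. Pads are 22 mm wide; open, the fingers measure 114 mm over their backs; the gripper's body (76 mm by 85 mm) begins 54 mm behind the grasp point. The pads swing forward as they close: fully open they stand 13 mm farther back than shut.
Start: joints at [1.273, 0.353, 1.633, -0, 1.155, -0.002], TCP at [0.182, 0.598, 0.231] pointing down, gripper open.
Joint ranges: [-2.63, 2.63], [-0.92, 2.1], [0.06, 2.66], [-1.3, 4.44], [0, 2.69], [-3.02, 3.02]. Speed limits (rad/s): [2.22, 2.22, 2.79, 3.14, 3.14, 3.14].

### API

Orientations are given as a 3x3 rotation matrix whose columns are the frame's x, y, z axes.
In Python, from cell import manip, cams gives the robot as it stands. The module is installed in compiled form; this text tells all that it offers.
- The arm moves only by the tool move_arm, never from a script. Its argument "targets" is a list that holds one entry, the list of rows, each a list of 5 numbers: the shift along the tool's x, y, z in cm, then the turn about the tool's z in degrees, then the finger opening in cm, from 0 to 8.54. A call has 1 to 20 rows; each row is the pose to reach, as a shift and turn from the pose commanded when the call began, along the tool's axes at that moment; what a row does not reach only later rows make up. A row lasts 1/10 s, in which the tool goes at most 50 mm and 8.59 degrees, less where a joint would pass 70% of its speed; a pose out of reach is approached as far as the arm can. A call with a gripper value outside its range is refused whole. The fingers move at their own pace and stop on an object; the grip force is fixed at half the most. Time passes only in rows, so rows that repeat a pose let the fingers close. It gives the time, the measured TCP pose, the force and the opening at its end, in the units of the state.
- manip.read_state(): the state, without advancing time (a new reading comes with each control period).
- cams.grab_frame(name): name is "side" or "top"; returns the picture (384x512x3 uint8, blue, green, red); there is no depth.
- cams.camera_info(name): a dict with "fovy" (degrees; the focal length in pixels is half the picture's height over the tangent of half this angle, whatever the lens; pixels are square), "cx", "cy" (the principal point, pixels), "k1" (the pictures are not rectified: a ray, as slopes to the right and down, at radius r is drawn at 1 + k1 r^2 times it, then the intrinsics apply), "R" (3x3) and "t" (3): a world point X has camera coordinates R X + t. Camera axes: x right, y down, z forward; pixel columns grow to the right and rows downward; lengths in m; the calibration is good to about 2 mm. A picture is of the moment at which its call begins. camera_info takes no time and is no camera call.
- manip.job_done(): hands the job in, once; it reports no verdict.
Trained networks look in the newest picture that a camera, given by its name, has taken for a name from the list of things; names that differ only in an ending like _2 or _b are one class to them, and where a whole thing is asked for, a point or a joint stands for the part that bears it (a point fixed in the world has none). Each returns a list of dicts, best first, with "conf" (0 to 1); they miss things now and then, are a little off and sometimes report something else, mostly with a low value. They report only what shows in the picture. A call takes as long as a camera call.
- cams.search_frame(target, camera): "centre" ([row, column] in pixels, amid what is visible of it).
- cams.cut_out(target, camera): "pixels" (384x512 bool, what is visible of it) and "centre" ([row, column] in pixels, amid what is visible of it).
- cams.mark_of(target, camera): "centre" ([row, column] in pixels: a listed point, or the origin of a listed thing).
The state is a dict: "time": time; "qpos": joint angles; "qvel": joint speeds; "effort": joint torques, N m; "tcp_pos": TCP position; "tool_rot": TCP orientation; "wrist_force": force on the tool from outside, world axes, zero at the start; "moment": the same for the moment, N m; "opening": opening from 0.0 (shut) to 1.0 (fully open).
Only numpy, scipy, OpenCV 4.12 (cv2) and the standard library are available. Lean on these libraries where they do the work, as an engineer would, in place of code of your own. Each camera call takes 0.05 s, during which the arm holds its last target. There are 200 camera calls.

## Working session

There is one attempt and no reset: what is moved stays moved. The work goes in short steps, Python scripts to look and compute and a tool call to move; the robot and the scene stay as the last step left them, time stands still between calls to the robot, and variables do not carry over. Pictures are saved under pics/ and viewed, about 8 in all and at most 12, crops included, and the job is handed in when it is done.

Besides the shell and the picture viewer there is one more tool, called after "Call:" as name([rows], argument=value, ...), one row to a line, values as JSON. move_arm: Moves the arm, as the interface text tells. Its arguments: {"type":"object","properties":{"targets":{"type":"array"}},"required":["targets"]}

```bash
mkdir -p pics; cat > h.py <<'E'
import numpy as np, cv2
from cell import manip, cams
from scipy.optimize import least_squares
def ray(cam,rc):
    i=cams.camera_info(cam); f=192/np.tan(np.radians(i["fovy"])/2)
    d=np.array([(rc[1]-i["cx"])/f,(rc[0]-i["cy"])/f]); u=d.copy()
    for _ in range(20): u=d/(1+i["k1"]*(u@u))
    R=np.array(i["R"]);t=np.array(i["t"])
    return -R.T@t, R.T@np.array([u[0],u[1],1])
def proj(cam,X):
    i=cams.camera_info(cam); f=192/np.tan(np.radians(i["fovy"])/2)
    c=np.array(i["R"])@np.array(X)+np.array(i["t"]); u=c[:2]/c[2]; u=u*(1+i["k1"]*(u@u))
    return np.array([i["cy"]+f*u[1], i["cx"]+f*u[0]])
def atz(cam,rc,z):
    o,d=ray(cam,rc); return o+d*(z-o[2])/d[2]
def tri(a,b):
    A=[];B=[]
    for cam,rc in (("side",a),("top",b)):
        o,d=ray(cam,rc); d/=np.linalg.norm(d); P=np.eye(3)-np.outer(d,d); A.append(P);B.append(P@o)
    return np.linalg.lstsq(np.vstack(A),np.hstack(B),rcond=None)[0]
def snap(name,cam):
    im=cams.grab_frame(cam); cv2.imwrite(f"pics/{name}.png",im); return im
E
python3 - <<'E'
from h import *
np.set_printoptions(precision=3,suppress=True)
ims=[snap("s0","side"),snap("t0","top")]
cv2.imwrite("pics/both0.png",np.hstack([cv2.resize(i,(400,300)) for i in ims]))
for n in ["slide_box_center","slide_case","case_mouth","case_back","cover_edge","petri_a","dropper","marker","forceps"]:
    r={}
    for c in("side","top"):
        m=cams.mark_of(n,c); r[c]=m; print(n,c,[(np.round(x["centre"],1).tolist(),round(x["conf"],2)) for x in m[:3]], [atz(c,x["centre"],0)[:2].round(3).tolist() for x in m[:2]])
    if r["side"] and r["top"]: print("   tri",tri(r["side"][0]["centre"],r["top"][0]["centre"]))
print(manip.read_state(), manip.grip_point_offset)
for c in("side","top"): print(c,ray(c,(192,256)))
E
```

```text
slide_box_center side [([208.7, 138.7], 0.57)] [[0.454, 0.024]]
slide_box_center top [([253.4, 161.9], 0.79), ([214.8, 337.5], 0.62)] [[0.412, 0.01], [0.516, -0.42]]
   tri [ 0.417 -0.004  0.046]
slide_case side [([210.9, 238.8], 0.61), ([214.0, 220.9], 0.23)] [[0.522, -0.199], [0.499, -0.164]]
slide_case top [([204.6, 248.8], 0.66)] [[0.536, -0.2]]
   tri [ 0.536 -0.197 -0.015]
case_mouth side [([213.0, 218.0], 0.62)] [[0.5, -0.156]]
case_mouth top [([218.2, 231.7], 0.89)] [[0.502, -0.159]]
   tri [ 0.501 -0.157 -0.   ]
case_back side [([209.2, 264.9], 0.78), ([214.5, 219.6], 0.65)] [[0.546, -0.254], [0.497, -0.161]]
case_back top [([201.8, 265.7], 0.59)] [[0.544, -0.241]]
   tri [ 0.546 -0.248 -0.003]
cover_edge side [([154.9, 290.1], 0.85)] [[0.762, -0.261]]
cover_edge top [([182.9, 291.9], 0.64), ([206.3, 251.0], 0.26)] [[0.593, -0.306], [0.532, -0.205]]
   tri [ 0.577 -0.293  0.145]
petri_a side [([235.0, 339.1], 0.93), ([263.6, 322.1], 0.9)] [[0.522, -0.429], [0.436, -0.408]]
petri_a top [([213.3, 340.2], 0.92), ([246.8, 333.6], 0.64)] [[0.52, -0.427], [0.437, -0.411]]
   tri [
[... 317 characters left out ...]
 []
forceps top [([265.4, 304.2], 0.48)] [[0.39, -0.339]]
{'time': 1.0, 'qpos': array([ 1.273,  0.353,  1.633, -0.   ,  1.155, -0.002]), 'qvel': array([-0.001,  0.   ,  0.001,  0.   , -0.001,  0.   ]), 'effort': array([ -0.   , -60.519, -34.243,   0.   ,   0.001,  -0.   ]), 'tcp_pos': array([0.182, 0.598, 0.231]), 'tool_rot': array([[ 0.291,  0.957,  0.   ],
       [ 0.957, -0.291, -0.   ],
       [ 0.   ,  0.   , -1.   ]]), 'wrist_force': array([ 0.743,  0.549, -0.149]), 'moment': array([-0.038,  0.051,  0.045]), 'opening': 0.9996315975876239} 0.0187
side (array([-0.044, -0.41 ,  0.633]), array([ 0.694,  0.21 , -0.689]))
top (array([ 0.485, -0.211,  0.93 ]), array([ 0.088, -0.006, -0.996]))
```

View pics/s0.png

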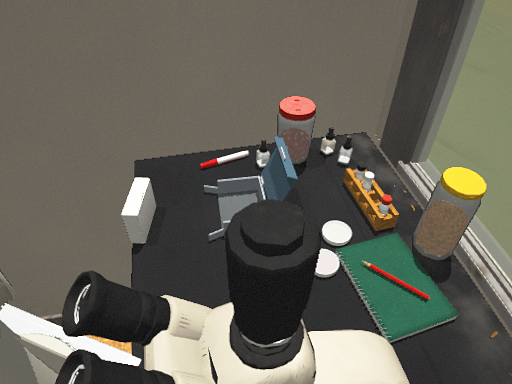

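View pics/t0.png

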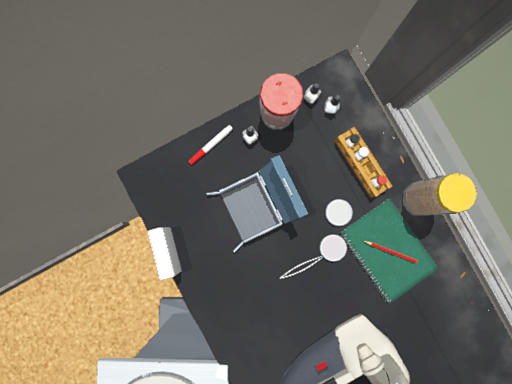

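The side view shows the box standing at about (col 140, row 210), left of the case at (240, 205). The top view shows the box at (165, 252), the case at (250, 208) with its mouth to the left, and the cover leaning back at (285, 190). Next I'll fit the box and case from the masks.

```bash
cat > fit.py <<'E'
from h import *
from scipy.optimize import minimize
def boxpts(p,dims):  # p=x,y,yaw ; dims along push, lateral, height, on bench
    c,s=np.cos(p[2]),np.sin(p[2]); o=[]
    for a in(-.5,.5):
        for b in(-.5,.5):
            for h in(0,1):
                u,v=a*dims[0],b*dims[1]; o.append([p[0]+c*u-s*v,p[1]+s*u+c*v,h*dims[2]])
    return np.array(o)
def mask(cam,P):
    m=np.zeros((384*4,512*4),np.uint8)
    q=np.array([proj(cam,x)[::-1]*4+1.5 for x in P]).round().astype(np.int32)
    cv2.fillConvexPoly(m,cv2.convexHull(q),255)
    return cv2.resize(m,(512,384),interpolation=cv2.INTER_AREA)/255.
def fitbox(p0,dims,cams_=("side","top")):
    M={}
    for c in cams_:
        cams.grab_frame(c); r=cams.cut_out("slide_box_center",c)
        r=[x for x in r if np.linalg.norm(np.array(x["centre"])-proj(c,[p0[0],p0[1],dims[2]/2]))<40]
        if r: M[c]=r[0]["pixels"].astype(float); print(c,"conf",round(r[0]["conf"],2),"area",M[c].sum())
    def f(p): return sum(np.abs(mask(c,boxpts(p,dims))-m).sum()/m.sum() for c,m in M.items())
    best=min((minimize(f,[p0[0],p0[1],p0[2]+d],method="Nelder-Mead",options=dict(initial_simplex=np.array([p0[0],p0[1],p0[2]+d])+np.array([[0,0,0],[.01,0,0],[0,.01,0],[0,0,.15]]),xatol=1e-4,fatol=1e-4)) for d in(-.15,0,.15)),key=lambda r:r.fun)
    return best.x,best.fun
E
python3 - <<'E'
from fit import *
np.set_printoptions(precision=3,suppress=True)
yaw=np.arctan2(-.09,.044)
print(fitbox([.417,-.004,yaw],(.033,.114,.09)))
im=cv2.imread("pics/t0.png"); cv2.imwrite("pics/c0.png",cv2.resize(im[140:290,140:320],None,fx=4,fy=4,interpolation=cv2.INTER_CUBIC))
E
```

```text
side conf 0.59 area 1553.0
top conf 0.56 area 1179.0Traceback (most recent call last):
  File "<stdin>", line 4, in <module>
  File "fit.py", line 22, in fitbox
    best=min((minimize(f,[p0[0],p0[1],p0[2]+d],method="Nelder-Mead",options=dict(initial_simplex=np.array([p0[0],p0[1],p0[2]+d])+np.array([[0,0,0],[.01,0,0],[0,.01,0],[0,0,.15]]),xatol=1e-4,fatol=1e-4)) for d in(-.15,0,.15)),key=lambda r:r.fun)
  File "fit.py", line 22, in <genexpr>
    best=min((minimize(f,[p0[0],p0[1],p0[2]+d],method="Nelder-Mead",options=dict(initial_simplex=np.array([p0[0],p0[1],p0[2]+d])+np.array([[0,0,0],[.01,0,0],[0,.01,0],[0,0,.15]]),xatol=1e-4,fatol=1e-4)) for d in(-.15,0,.15)),key=lambda r:r.fun)
              ~~~~~~~~^^^^^^^^^^^^^^^^^^^^^^^^^^^^^^^^^^^^^^^^^^^^^^^^^^^^^^^^^^^^^^^^^^^^^^^^^^^^^^^^^^^^^^^^^^^^^^^^^^^^^^^^^^^^^^^^^^^^^^^^^^^^^^^^^^^^^^^^^^^^^^^^^^^^^^^^^^^^^^^^^^^^^^^^^^^^^^^^^^^^
    res = _minimize_neldermead(fun, x0, args, callback, bounds=bounds,
                               **options)
    fxr = func(xr)
    fx = function(np.copy(x), *(wrapper_args + args))
  File "fit.py", line 21, in f
    def f(p): return sum(np.abs(mask(c,boxpts(p,dims))-m).sum()/m.sum() for c,m in M.items())
                     ~~~^^^^^^^^^^^^^^^^^^^^^^^^^^^^^^^^^^^^^^^^^^^^^^^^^^^^^^^^^^^^^^^^^^^^^
  File "fit.py", line 21, in <genexpr>
    def f(p): return sum(np.abs(mask(c,boxpts(p,dims))-m).sum()/m.sum() for c,m in M.items())
                                ~~~~^^^^^^^^^^^^^^^^^^
  File "fit.py", line 12, in mask
    q=np.array([proj(cam,x)[::-1]*4+1.5 for x in P]).round().astype(np.int32)
                ~~~~^^^^^^^
  File "h.py", line 11, in proj
    i=cams.camera_info(cam); f=192/np.tan(np.radians(i["fovy"])/2)
ValueError: time passes only in moves, steps and waits
```

```bash
sed -i 's/cams.camera_info(cam)/INFO[cam]/' h.py; sed -i '/^from scipy.optimize import least/a INFO={c:cams.camera_info(c) for c in("side","top")}' h.py
python3 - <<'E'
from fit import *
np.set_printoptions(precision=3,suppress=True)
yaw=np.arctan2(-.09,.044)
print(yaw,fitbox([.417,-.004,yaw],(.033,.114,.09)))
im=cv2.imread("pics/t0.png"); cv2.imwrite("pics/c0.png",cv2.resize(im[140:290,140:320],None,fx=4,fy=4,interpolation=cv2.INTER_CUBIC))
E
```

```text
side conf 0.77 area 1632.0
top conf 0.85 area 1204.0
-1.1160770519739271 (array([ 0.419, -0.008, -1.276]), np.float64(0.11404072002718095))
```

View pics/c0.png

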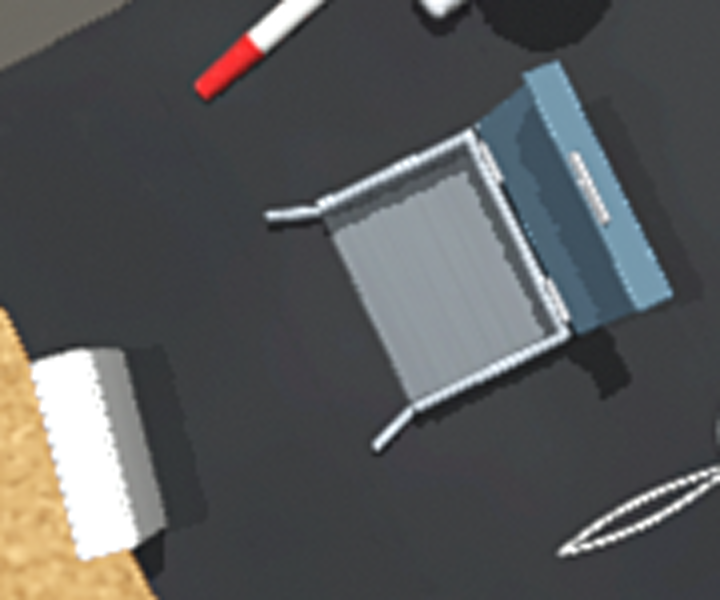

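The crop shows the case's wall-top corners at about (318,205), (470,130), (568,338) and (415,408), with the box at lower left. Now I'll fit the case pose.

```bash
python3 - <<'E'
from fit import *
np.set_printoptions(precision=4,suppress=True)
px=[(318,203),(470,130),(568,338),(415,410)]; loc=np.array([[-48,68],[53,68],[53,-68],[-48,-68]])/1e3
W=np.array([atz("top",(v/4+140-.4,u/4+140-.4),.042)[:2] for u,v in px])
def f(p):
    c,s=np.cos(p[2]),np.sin(p[2]); return (loc@np.array([[c,s],[-s,c]])+p[:2]-W).ravel()
r=least_squares(f,[.52,-.2,-1.1]); p=r.x; print("case",p,r.fun*1e3)
c,s=np.cos(p[2]),np.sin(p[2])
L=lambda X:np.array([[c,s],[-s,c]])@(np.array(X)-p[:2])
for n,X in dict(mouth=(.501,-.157),back=(.546,-.248),edge=(.577,-.293),box=(.419,-.008)).items(): print(n,L(X))
# project into side view
S=cv2.imread("pics/s0.png"); 
for q in [(-.048,.068,.042),(.053,.068,.042),(.053,-.068,.042),(-.048,-.068,.042),(-.08,.075,.02),(-.08,-.075,.02)]:
    X=[p[0]+c*q[0]-s*q[1],p[1]+s*q[0]+c*q[1],q[2]]; u=proj("side",X); cv2.circle(S,(int(u[1]),int(u[0])),1,(0,0,255),-1)
for X in boxpts([.419,-.008,-1.276],(.033,.114,.09)): u=proj("side",X); cv2.circle(S,(int(u[1]),int(u[0])),1,(0,255,0),-1)
cv2.imwrite("pics/s0c.png",cv2.resize(S[130:260,110:310],None,fx=4,fy=4))
E
```

```text
case [ 0.527  -0.2017 -1.1057] [ 0.4612  1.0508  0.066  -0.5185  0.3191 -0.9676 -0.8463  0.4353]
mouth [-0.0517 -0.0032]
back [ 0.0499 -0.0038]
edge [0.104  0.0037]
box [-0.2216 -0.0097]
```

View pics/s0c.png

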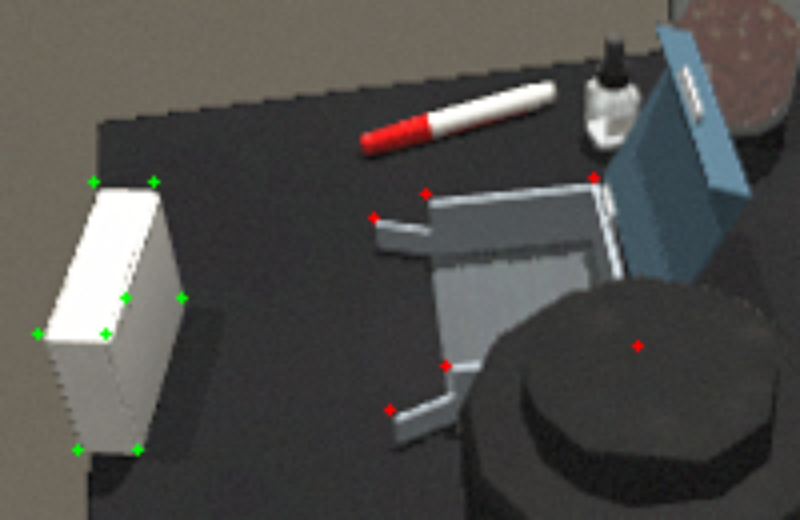

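Call:
move_arm([
  [[-45.3, 36.5, 8, 56, 3], [-45.3, 36.5, 8, 56, 3], [-45.3, 36.5, 8, 56, 3], [-45.3, 36.5, 8, 56, 3], [-45.3, 36.5, 8, 56, 3], [-45.3, 36.5, 8, 56, 3], [-45.3, 36.5, 8, 56, 3], [-45.3, 36.5, 8, 56, 3], [-45.3, 36.5, 8, 56, 3], [-45.3, 36.5, 8, 56, 3], [-45.3, 36.5, 8, 56, 3], [-45.3, 36.5, 8, 56, 3], [-45.3, 36.5, 8, 56, 3], [-45.3, 36.5, 8, 56, 3], [-45.3, 36.5, 8, 56, 3], [-45.3, 36.5, 8, 56, 3], [-45.3, 36.5, 8, 56, 3], [-45.3, 36.5, 8, 56, 3]],
])

```text
time: 3.2
tcp_pos: [0.3992, 0.0588, 0.1514]
tool_rot: [[0.956, 0.295, 0.0], [0.295, -0.956, 0.0], [0.0, 0.0, -1.0]]
wrist_force: [0.1, -0.4, -0.1]
opening: 0.348
```

Call:
move_arm([
  [[0, 0, 4, 0, 3], [0, 0, 8.3, 0, 3], [0, 0, 8.3, 0, 3], [0, 2, 8.3, 0, 3], [0, 3, 8.3, 0, 3], [0, 3.5, 8.3, 0, 3], [0, 4, 8.3, 0, 3], [0, 4.4, 8.3, 0, 3], [0, 4.8, 8.3, 0, 3], [0, 5.2, 8.3, 0, 3], [0, 5.6, 8.3, 0, 3], [0, 6, 8.3, 0, 3], [0, 6.4, 8.3, 0, 3]],
])

```text
time: 4.5
tcp_pos: [0.4181, -0.0034, 0.0682]
tool_rot: [[0.956, 0.293, -0.0], [0.293, -0.956, -0.0], [-0.0, -0.0, -1.0]]
wrist_force: [-0.8, -0.4, 0.3]
opening: 0.35
```

```bash
python3 - <<'E'
from h import *
a=snap("s1","side");b=snap("t1","top")
cv2.imwrite("pics/b1.png",np.hstack([cv2.resize(a[120:300,80:280],(400,360)),cv2.resize(b[140:320,120:320],(400,360))]))
E
```

```text
(no output)
```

View pics/b1.png

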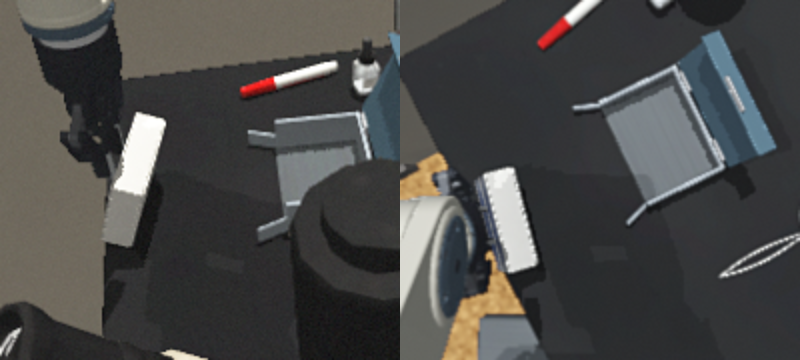

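The box is leaning towards the case, with the fingers on its lid side near the top (left panel at about (125,150)). I'll keep pushing.

Call:
move_arm([
  [[0, 0.4, 0, 0, 3], [0, 0.8, 0, 0, 3], [0, 1.2, 0, 0, 3], [0, 1.6, 0, 0, 3], [0, 2.0, 0, 0, 3], [0, 2.2, 0, 0, 3], [0, 2.2, 0, 0, 3], [0, 2.2, 0, 0, 3], [0, 1, 0, 0, 3], [0, -2, 0, 0, 3], [0, -5, 0, 0, 3], [0, -8, 0, 0, 3], [0, -8, 0, 0, 3]],
])

```text
time: 5.9
tcp_pos: [0.393, 0.0761, 0.0682]
tool_rot: [[0.955, 0.296, -0.001], [0.296, -0.955, 0.0], [-0.001, -0.001, -1.0]]
wrist_force: [-0.3, -0.3, -0.3]
opening: 0.349
```

```bash
python3 - <<'E'
from fit import *
np.set_printoptions(precision=4,suppress=True)
x,e=fitbox([.44,-.06,-1.276],(.09,.114,.033)); print(x,e)
p=[.527,-.2017,-1.1057];c,s=np.cos(p[2]),np.sin(p[2])
print("local",np.array([[c,s],[-s,c]])@(x[:2]-p[:2]),"dyaw",x[2]-p[2])
a=snap("s2","side");b=snap("t2","top")
cv2.imwrite("pics/b2.png",np.hstack([cv2.resize(a[120:300,80:280],(400,360)),cv2.resize(b[140:320,120:320],(400,360))]))
E
```

```text
side conf 0.96 area 2020.0
top conf 0.95 area 1876.0
[ 0.4358 -0.0664 -1.275 ] 0.11010280571516326
local [-0.1619 -0.0208] dyaw -0.16931754563299362
```

View pics/b2.png

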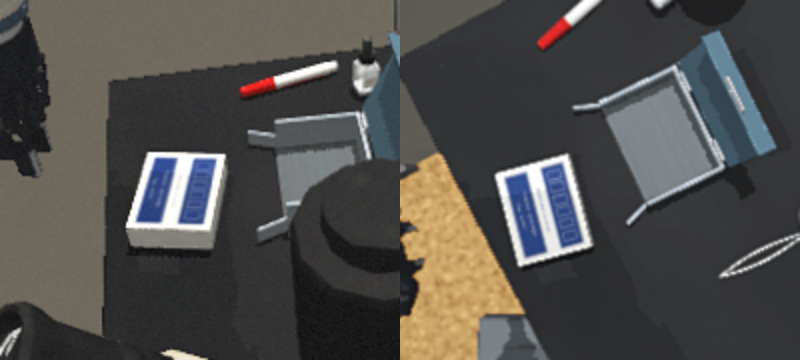

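Call:
move_arm([
  [[-3, 3, -2, -5, 0], [-9.5, 8, -2, -9.4, 0], [-9.5, 12, -2, -9.4, 0], [-9.5, 16.3, -2, -9.4, 0], [-9.5, 16.3, -2, -9.4, 0], [-9.5, 16.3, -2, -9.4, 0], [-9.5, 16.3, 2, -9.4, 0], [-9.5, 16.3, 5.6, -9.4, 0], [-9.5, 16.3, 5.6, -9.4, 0], [-9.5, 16.3, 5.6, -9.4, 0]],
])

```text
time: 7.2
tcp_pos: [0.3506, -0.1091, 0.0122]
tool_rot: [[0.895, 0.446, -0.003], [0.446, -0.895, 0.001], [-0.002, -0.002, -1.0]]
wrist_force: [0.1, -0.4, -0.2]
opening: -0.002
```

Call:
move_arm([
  [[1, 0, 0, 0, 0], [1.5, 0, 0, 0, 0], [2, 0, 0, 0, 0], [2.4, 0, 0, 0, 0], [2.8, 0, 0, 0, 0], [3.2, 0, 0, 0, 0], [3.6, 0, 0, 0, 0], [4, 0, 0, 0, 0], [4.4, 0, 0, 0, 0], [4.4, 0, 0, 0, 0], [1, 0, 0, 0, 0], [0, 0, 0, 0, 0], [0, -5, -6, 0, 0], [0, -9, -11, 0, 3], [0, -13, -12, 0, 3], [0, -15, -12, 0, 3]],
])

```text
time: 8.8
tcp_pos: [0.2857, 0.025, 0.1343]
tool_rot: [[0.897, 0.443, 0.004], [0.443, -0.897, 0.001], [0.004, 0.001, -1.0]]
wrist_force: [1.7, 1.6, 1.0]
opening: 0.351
```

```bash
cat > loc.py <<'E'
from fit import *
np.set_printoptions(precision=4,suppress=True)
p=[.527,-.2017,-1.1057];c,s=np.cos(p[2]),np.sin(p[2])
L=lambda X:np.array([[c,s],[-s,c]])@(np.array(X)[:2]-p[:2])
E
python3 - <<'E'
from loc import *
x,e=fitbox([.45,-.06,-1.15],(.09,.114,.033)); print(x,e)
print("box local",L(x),"dyaw",x[2]-p[2],"tool local",L(manip.read_state()["tcp_pos"]),manip.read_state()["tcp_pos"])
E
```

```text
side conf 0.56 area 1935.0
top conf 0.95 area 1886.0
[ 0.4552 -0.0544 -1.2493] 0.1019202007995813
box local [-0.1638  0.0019] dyaw -0.14362050155111272 tool local [-0.3109 -0.1142] [0.2855 0.025  0.1329]
```

Call:
move_arm([
  [[4, 2, 0, 0, 7], [8, 4, 0, 0, 7], [11.6, 4, 0, 0, 7], [11.6, 4, 0, 0, 7], [11.6, 4, 5, 0, 7], [11.6, 4, 10, 0, 7], [11.6, 4, 12.6, 0, 7], [11.6, 4, 12.6, 0, 7], [11.6, 6, 12.6, 0, 7], [11.6, 7.5, 12.6, 0, 7], [11.6, 8.2, 12.6, 0, 7], [11.6, 8.8, 12.6, 0, 7], [11.6, 9.4, 12.6, 0, 7], [11.6, 10, 12.6, 0, 7], [11.6, 10.6, 12.6, 0, 7], [11.6, 11.2, 12.6, 0, 7], [11.6, 11.2, 12.6, 0, 7]],
])

```text
time: 10.7
tcp_pos: [0.4393, -0.0251, 0.0064]
tool_rot: [[0.895, 0.445, 0.001], [0.445, -0.895, -0.0], [0.001, 0.001, -1.0]]
wrist_force: [-0.0, 0.3, -0.8]
opening: 0.819
```

```bash
python3 - <<'E'
from loc import *
x,e=fitbox([.46,-.065,-1.11],(.09,.114,.033)); print(x,e)
print("box local",L(x),"dyaw",x[2]-p[2],"tool local",L(manip.read_state()["tcp_pos"]),manip.read_state()["tcp_pos"])
a=snap("s3","side");b=snap("t3","top")
cv2.imwrite("pics/b3.png",np.hstack([cv2.resize(a[120:300,80:280],(400,360)),cv2.resize(b[140:320,120:320],(400,360))]))
E
```

```text
side conf 0.85 area 1784.0
top conf 0.94 area 1736.0
[ 0.4698 -0.0723 -1.083 ] 0.1924881713136578
box local [-0.1413  0.007 ] dyaw 0.0227239243945625 tool local [-0.198   0.0004] [ 0.4386 -0.0245  0.0062]
```

View pics/b3.png

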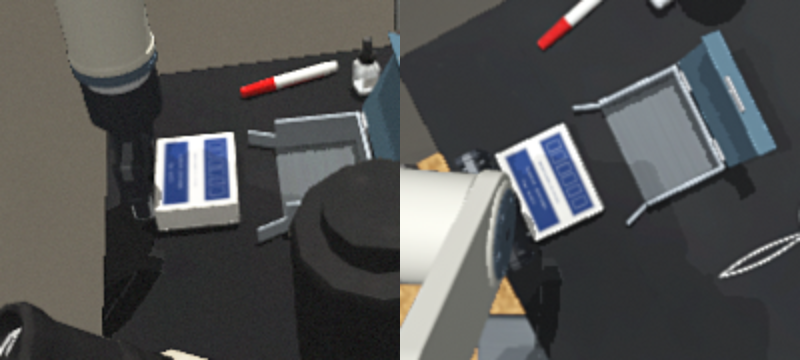

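Call:
move_arm([
  [[0, 0.8, 0, 0, 7], [-0.1, 1.6, 0, 0, 7], [-0.2, 2.4, 0, 0, 7], [-0.3, 3.2, 0, 0, 7], [-0.4, 4.0, 0, 0, 7], [-0.4, 4.8, 0, 0, 7], [-0.4, 5.6, 0, 0, 7], [-0.4, 6.4, 0, 0, 7], [-0.4, 7.2, 0, 0, 7], [-0.4, 8.0, 0, 0, 7]],
])

```text
time: 12.0
tcp_pos: [0.4708, -0.0986, 0.0063]
tool_rot: [[0.895, 0.445, -0.0], [0.445, -0.895, 0.0], [-0.0, -0.0, -1.0]]
wrist_force: [-1.0, 2.5, 0.1]
opening: 0.825
```

```bash
python3 - <<'E'
from loc import *
x,e=fitbox([.5,-.145,-1.106],(.09,.114,.033),("top",)); print(x,e)
print("box local",L(x),"dyaw",x[2]-p[2],"tool local",L(manip.read_state()["tcp_pos"]),manip.read_state()["wrist_force"])
E
```

```text
[ 0.5   -0.145 -1.256] 0.0
box local [-0.0628  0.0013] dyaw -0.1503000000000001 tool local [-0.1167 -0.0035] [-0.088  -0.5895 -0.1885]
```

Call:
move_arm([
  [[0, 0.8, 0, 0, 7], [0, 1.6, 0, 0, 7], [0, 2.4, 0, 0, 7], [0, 3.2, 0, 0, 7], [0, 4.0, 0, 0, 7], [0, 4.6, 0, 0, 7], [0, 5.1, 0, 0, 7], [0, 5.6, 0, 0, 7], [0, 6.0, 0, 0, 7], [0, 6.0, 0, 0, 7]],
])

```text
time: 13.1
tcp_pos: [0.4977, -0.1522, 0.0064]
tool_rot: [[0.895, 0.445, 0.001], [0.445, -0.895, -0.0], [0.0, 0.001, -1.0]]
wrist_force: [0.5, -0.0, -1.3]
opening: 0.822
```

```bash
python3 - <<'E'
from loc import *
a=snap("s4","side");b=snap("t4","top")
print("tool local",L(manip.read_state()["tcp_pos"]),manip.read_state()["wrist_force"])
cv2.imwrite("pics/b4.png",np.hstack([cv2.resize(a[120:300,130:330],(400,360)),cv2.resize(b[140:290,165:331],(400,360))]))
E
```

```text
tool local [-0.0578 -0.0041] [0.5281 0.2243 0.487 ]
```

View pics/b4.png

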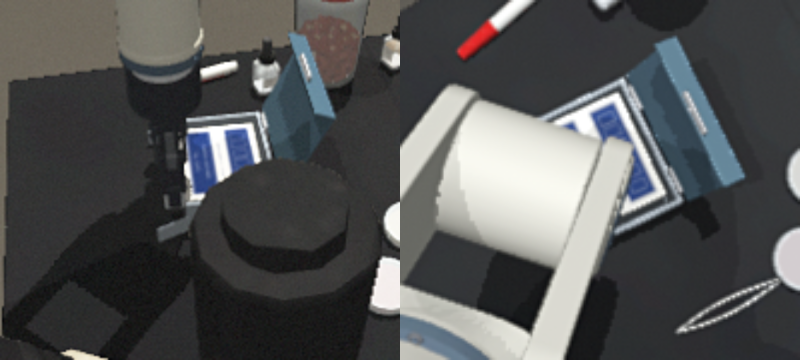

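Call:
move_arm([
  [[0, 0.2, 0, 0, 7], [0, 0.3, 0, 0, 7], [0, 0.3, 0, 0, 7]],
])

```text
time: 13.5
tcp_pos: [0.4986, -0.1544, 0.0063]
tool_rot: [[0.895, 0.445, -0.0], [0.445, -0.895, 0.0], [-0.0, -0.0, -1.0]]
wrist_force: [-0.3, 0.8, 1.1]
opening: 0.822
```

Call:
move_arm([
  [[0, 0.1, 0, 0, 7], [0, 0.2, 0, 0, 7], [0, 0.2, 0, 0, 7]],
])

```text
time: 13.8
tcp_pos: [0.4996, -0.1563, 0.0063]
tool_rot: [[0.895, 0.445, 0.0], [0.445, -0.895, -0.0], [-0.0, 0.0, -1.0]]
wrist_force: [-0.5, 1.1, -0.2]
opening: 0.82
```

Call:
move_arm([
  [[0, 0.1, 0, 0, 7], [0, 0.2, 0, 0, 7], [0, 0.2, 0, 0, 7]],
])

```text
time: 14.1
tcp_pos: [0.5, -0.1576, 0.0062]
tool_rot: [[0.895, 0.446, -0.001], [0.446, -0.895, 0.001], [-0.001, -0.001, -1.0]]
wrist_force: [-1.1, 5.0, 3.0]
opening: 0.823
```

Call:
move_arm([
  [[0, 0.1, 0, 0, 7], [0, 0.2, 0, 0, 7], [0, 0.2, 0, 0, 7]],
])

```text
time: 14.4
tcp_pos: [0.4997, -0.1579, 0.0063]
tool_rot: [[0.895, 0.446, -0.003], [0.446, -0.895, 0.002], [-0.002, -0.004, -1.0]]
wrist_force: [-4.4, 14.6, 9.9]
opening: 0.816
```

Call:
move_arm([
  [[0, -2, 0, 0, 7], [0, -5, 0, 0, 7], [0, -5, -5, 0, 5], [0, -5, -10, 0, 4], [0, -5, -15, 0, 4], [0, -5, -20, 0, 4], [0, -5, -21.6, 0, 4], [0, 0, -21.6, 0, 4], [0, 5, -21.6, 0, 4], [0, 10, -21.6, 0, 4], [0, 15, -21.6, 0, 4], [0, 20, -21.6, 0, 4], [0, 21.5, -21.6, 0, 4], [0, 21.5, -21.6, 0, 4], [0, 21.5, -21.6, 0, 4]],
])

```text
time: 15.9
tcp_pos: [0.5965, -0.3514, 0.2216]
tool_rot: [[0.895, 0.445, -0.001], [0.445, -0.895, 0.001], [-0.001, -0.001, -1.0]]
wrist_force: [0.4, -0.4, 0.3]
opening: 0.465
```

```bash
python3 - <<'E'
from loc import *
a=snap("s5","side");b=snap("t5","top")
print("tool local",L(manip.read_state()["tcp_pos"]),manip.read_state()["tcp_pos"])
m=cams.mark_of("slide_box_center","side")[:1]; print([(L(atz("side",x["centre"],.0165)),x["conf"]) for x in m])
m=cams.mark_of("slide_box_center","top")[:1]; print([(L(atz("top",x["centre"],.0165)),x["conf"]) for x in m])
cv2.imwrite("pics/b5.png",np.hstack([cv2.resize(a[120:300,130:330],(400,360)),cv2.resize(b[140:290,165:331],(400,360))]))
E
```

```text
tool local [ 0.1644 -0.0047] [ 0.5965 -0.3508  0.2222]
[(array([-0.0027, -0.005 ]), 0.8)]
[(array([0.0038, 0.0025]), 0.75)]
```

View pics/b5.png

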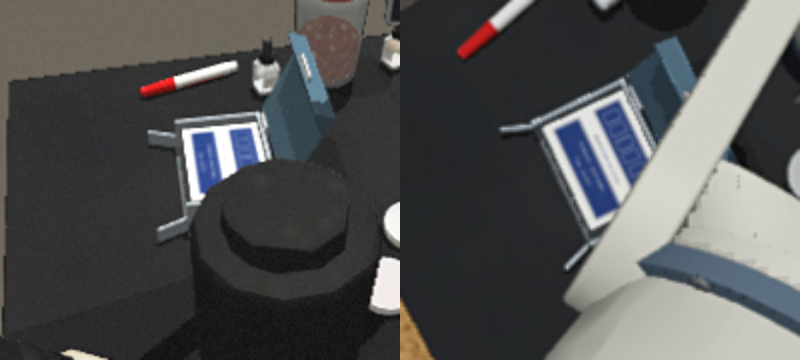

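Call:
move_arm([
  [[0, 0, 5, 0, 4], [0, 0, 10.5, 0, 4], [0, 0, 10.5, 0, 4], [0, -2, 10.5, 0, 4], [0, -4, 10.5, 0, 4], [0, -5, 10.5, 0, 4], [0, -6, 10.5, 0, 4], [0, -7, 10.5, 0, 4], [0, -8, 10.5, 0, 4], [0, -9, 10.5, 0, 4], [0, -10, 10.5, 0, 4], [0, -11, 10.5, 0, 4], [0, -12, 10.5, 0, 4], [0, -13, 10.5, 0, 4], [0, -14, 10.5, 0, 4], [0, -14, 10.5, 0, 4]],
])

```text
time: 17.7
tcp_pos: [0.5339, -0.2256, 0.1172]
tool_rot: [[0.895, 0.446, -0.001], [0.446, -0.895, 0.001], [-0.001, -0.001, -1.0]]
wrist_force: [-0.4, -0.4, 0.1]
opening: 0.468
```

Call:
move_arm([
  [[0, 4, 0, 0, 4], [0, 8, 0, 0, 4], [0, 12, -4, 0, 4], [0, 14, -9, 0, 4], [0, 14, -14, 0, 4], [0, 14, -15, 0, 4], [0, 14, -15, 0, 4], [0, 14, -15, 0, 4], [0, 14, -15, 0, 4], [0, 14, -15, 0, 4], [0, 14, -15, 0, 4], [0, 14, -15, 0, 4], [0, 14, -15, 0, 4], [0, 14, -15, 0, 4], [0, 14, -15, 0, 4], [0, 14, -15, 0, 4], [0, 14, -15, 0, 4], [0, 14, -15, 0, 4], [0, 14, -15, 0, 4], [0, 14, -15, 0, 4]],
])

```text
time: 19.7
tcp_pos: [0.5971, -0.3523, 0.2673]
tool_rot: [[0.895, 0.445, 0.0], [0.445, -0.895, -0.0], [-0.0, 0.0, -1.0]]
wrist_force: [0.0, -0.2, 0.1]
opening: 0.469
```

```bash
python3 - <<'E'
from loc import *
a=snap("s6","side");b=snap("t6","top")
print([(x["centre"],x["conf"]) for x in cams.mark_of("cover_edge","side")[:1]],[(x["centre"],x["conf"]) for x in cams.mark_of("cover_edge","top")[:1]])
X=lambda l,z:[p[0]+c*l,p[1]+s*l,z]
print("expected shut edge",proj("side",X(-.054,.045)),proj("top",X(-.054,.045)))
cv2.imwrite("pics/b6.png",np.hstack([cv2.resize(a[120:300,130:330],(400,360)),cv2.resize(b[140:290,165:331],(400,360))]))
E
```

```text
[([196.9, 216.6], 0.8)] [([218.8, 229.4], 0.64)]
expected shut edge [197.9105 216.1439] [217.2736 228.437 ]
```

View pics/b6.png

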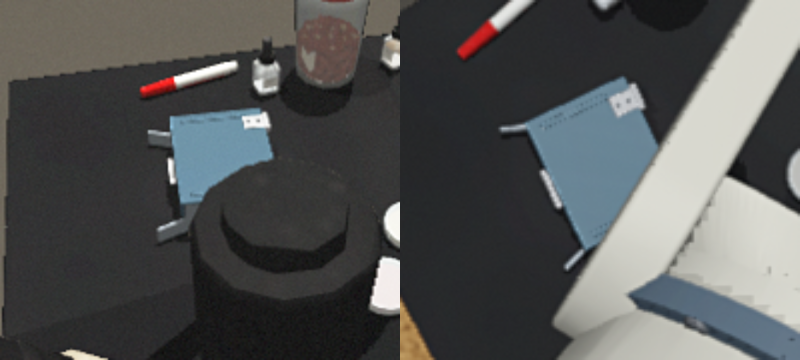

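The cover looks shut: its edge is within about 1–2 px of where a shut cover would be. I'll give it one more second, then do a final edge-height check and hand in.

Call:
move_arm([
  [[0, 0, 0, 0, 4], [0, 0, 0, 0, 4], [0, 0, 0, 0, 4], [0, 0, 0, 0, 4], [0, 0, 0, 0, 4], [0, 0, 0, 0, 4], [0, 0, 0, 0, 4], [0, 0, 0, 0, 4], [0, 0, 0, 0, 4], [0, 0, 0, 0, 4]],
])

```text
time: 20.9
tcp_pos: [0.5971, -0.3522, 0.2673]
tool_rot: [[0.895, 0.445, -0.0], [0.445, -0.895, 0.0], [-0.0, -0.0, -1.0]]
wrist_force: [-0.1, 1.1, -1.0]
opening: 0.471
```

```bash
python3 - <<'E'
from loc import *
a=snap("s7","side");b=snap("t7","top")
d=cv2.absdiff(a,cv2.imread("pics/s6.png"))[150:235,200:270]; print("change s6-s7 max/mean",d.max(),d.mean())
e=[cams.mark_of("cover_edge",q)[0]["centre"] for q in("side","top")]; X=tri(*e); print("edge",L(X),X[2])
for n in["petri_a","dropper","marker","forceps"]:
    for q in("side","top"): print(n,q,[atz(q,x["centre"],0)[:2].round(3).tolist() for x in cams.mark_of(n,q)[:2]])
manip.job_done(); print("done",manip.read_state()["time"])
E
```

```text
change s6-s7 max/mean 18 2.3447619047619046Traceback (most recent call last):
  File "<stdin>", line 4, in <module>
IndexError: list index out of range
```

```bash
python3 - <<'E'
from loc import *
for k in range(3):
    for q in("side","top"): cams.grab_frame(q)
    e=[cams.mark_of("cover_edge",q) for q in("side","top")]
    if all(e): X=tri(*[x[0]["centre"] for x in e]); print("edge",L(X),X[2]); break
for n in["petri_a","dropper","marker","forceps"]:
    for q in("side","top"): print(n,q,[atz(q,x["centre"],0)[:2].round(3).tolist() for x in cams.mark_of(n,q)[:2]])
manip.job_done(); print("done",manip.read_state()["time"])
E
```

```text
edge [-0.0503 -0.0002] 0.040679849404770374
petri_a side [[0.428, -0.409], [0.52, -0.422]]
petri_a top []
dropper side [[0.695, -0.192]]
dropper top [[0.705, -0.201]]
marker side [[0.666, -0.107]]
marker top [[0.691, -0.106]]
forceps side []
forceps top []
the job is handed in; nothing more can be done
the job is handed in; nothing more can be done
```

The slide box is lying flat with its lid up, fully home in the case, and the cover is shut. I handed the job in at about 22 s on the robot's clock; no verdict is reported.

I tipped the box with the open fingers near the top of its lid side. I then pushed it sideways about 22 mm to line it up with the case, and pushed it in with the fingers spread until it met the back wall at about 15 N. Last, I pushed the cover over from behind.

**Box:** before the cover shut, the top view put the box centre at x = +4 mm and y = +2.5 mm in the case. The side view, with part of the case hidden by the microscope, gave −3 mm and −5 mm. The two disagree by about 7 mm, but both are within the limits, and the contact at the back wall supports home.

**Cover:** the final check put its free edge about 41 mm above the bench at x = −50 mm, which fits a shut cover. It did not move between two pictures about 1 s apart. One earlier check failed because the network missed the edge in one view, and a repeat worked.

**Bystanders:** the petri dishes, dropper and marker showed no shift beyond measurement scatter, at most about 15 mm. The petri dishes were only found in the side view. The forceps were hidden from both cameras at the end, so I could not confirm them, but no move took the fingers low near them.

**Arm:** it was clear of everything at the end, with almost no wrist force.

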